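# Fetch the mustard from the sliding-door condiment case

## Robot

A 6-joint arm with a two-finger parallel gripper is mounted at the origin on the work surface. World frame = base frame: x ahead of the robot, y to its left, z up, the work surface at z = 0. Lengths are in m, angles in rad, forces in N, time in s.
With the tool pointing down it reaches from about 0.375 to 0.975 m from the base axis. Payload 3.8 kg.
Tool frame: the origin (TCP) lies midway between the tips of the shut fingers; the grasp point (between the pads) lies 19 mm behind it; z points along the fingers, y is the line along which they close (so a half turn about z gives the same grasp; the last joint's range is limited). The gripper opens to 88 mm and grips with 3 to 60 N. Pads are 18 mm wide; open, the fingers measure 123 mm over their backs; the gripper's body (75 mm by 187 mm) begins 45 mm behind the grasp point.
Start: joints at [-1.167, 0.264, 1.604, -0, 1.274, -0.037], TCP at [0.288, -0.61, 0.239] pointing down, gripper open.
Joint ranges: [-2.63, 2.63], [-0.94, 2.18], [0.31, 2.57], [-1.31, 4.45], [0, 2.66], [-2.55, 2.55]. Speed limits (rad/s): [2.57, 2.57, 3.14, 3.14, 3.14, 3.14].

## Interface

Orientations are given as a unit quaternion [w, x, y, z].
In Python, from workcell import get_obs, grab_frame, job_done gives the robot as it stands. The module is installed in compiled form; this text tells all that it offers.
- The arm moves only by the tool arm_command, never from a script. Its argument "plan" is a list of rows, each an object with "claw": the opening, from -1 (shut) to 1 (fully open); "travel": the shift along the world's x, y, z in m, a list of three; "delta_rot": the turn, a rotation vector about the world's x, y, z in rad, a list of three. In form: [{"claw": claw, "travel": [tx, ty, tz], "delta_rot": [ax, ay, az]}, ...]. A call has 1 to 5 rows; each row is the pose to reach, as a shift and turn from the pose commanded when the call began; what a row does not reach only later rows make up. A row lasts 1/10 s, in which the tool goes at most 50 mm and 8.59 degrees, less where a joint would pass 70% of its speed; a pose out of reach is approached as far as the arm can. A call with a gripper value outside its range is refused whole. The fingers move at their own pace and stop on an object; "squeeze" is the grip in N (left out, the last holds). Time passes only in rows, so rows that repeat a pose let the fingers close. It gives the time, the measured TCP pose, the force, the opening and the grip force at its end, in the units of the state.
- get_obs(): the state, without advancing time (a new reading comes with each control period).
- grab_frame(name): name is "side" or "top" or "wrist"; returns a dict with "color" (400x640x3 uint8, red, green, blue), "depth" (400x640 float32, m along the optical axis (not along the pixel's ray), 0 where there is no reading), "fx", "fy", "cx", "cy" (pixels), "k1" (the pictures are not rectified: a ray, as slopes to the right and down, at radius r is drawn at 1 + k1 r^2 times it, then the intrinsics apply), "rvec" (rotation vector, rad) and "tvec" (3), from world to camera coordinates, as OpenCV has them. Camera axes: x right, y down, z forward; pixel columns grow to the right and rows downward; lengths in m; the calibration is good to about 2 mm. A picture is of the moment at which its call begins.
- job_done(): hands the job in; it is judged then, once.
The state is a dict: "t": time; "qpos": joint angles; "joint_velocities": joint speeds; "joint_torque": joint torques, N m; "tcp_pos": TCP position; "tcp_rot": TCP orientation; "contact_force": force on the tool from outside, world axes, zero at the start; "ft_torque": the same for the moment, N m; "gripper_width": finger opening in m; "grip_force": force on a finger pad.
Only numpy, scipy, OpenCV 4.12 (cv2) and the standard library are available. Lean on these libraries where they do the work, as an engineer would, in place of code of your own. Each camera call takes 0.05 s, during which the arm holds its last target. There are 200 camera calls.

## Task

The kitchen is about to serve sandwiches. On the condiment case, slide the clear door that covers the yellow-lidded mustard jar all the way across to the other door's side, then lift the mustard out and set it down gently, upright, in the blue tray. Leave that compartment open for refilling, and leave the other door shut and the green-lidded relish jar where it stands.

Things in the scene. Friction and masses are not known exactly. Their poses are not given: they have to be found in the camera images.
- case: Aluminium condiment case fixed to the table, 260 deep (x) x 460 long (y) x 134 mm high; origin: centre of its underside, x away from the robot, y along it to the robot's left. Walls 10 mm, inner floor at 12 mm; a divider at y = 0 (up to 110 mm) makes two compartments. Two clear doors on top, each 225 mm long; slid fully, a door bares y from 35 to 220 mm on its side, 240 mm wide in x.
- door_blue_handle (a point): Blue bar on the outer end of the upper door (over the +y half, top face at 134 mm): 90 long along case x, 14 mm thick in y, top 178 mm above the table. Point: its middle, 163 mm up. In the case frame y is +205 mm shut (starts up to 20 mm ajar), +20 mm fully open at the stop, over the orange door. The door needs about 1.5 N, stays where left, 0.5 kg.
- door_orange_handle (a point): Orange bar on the outer end of the lower door (over the -y half, top face at 126 mm): 90 long along case x, 14 mm thick in y, top 178 mm above the table. Point: its middle, 163 mm up. In the case frame y is -205 mm shut (starts up to 20 mm ajar), -20 mm fully open at the stop, under the blue door, 8 mm off its edge. Needs about 1.5 N, stays where left, 0.5 kg.
- mustard: Yellow mustard jar with paper label and yellow lid, 54 mm diameter, 100 mm high, about 0.25 kg; origin at its centre, half-way up, z up. It stands on the inner floor of either compartment (lid top 112 mm above the table), 110 to 142 mm from the case's centre along its y, within 32 mm of its centre line.
- relish: Relish jar: green jar of the same shape and size with a green lid, in the other compartment; origin at its centre, half-way up. To be left alone.
- tray: Shallow blue tray, fixed to the table, 180 x 180 mm, rim 18 mm high and 5 mm thick, inner floor 5 mm above the table; origin at the centre of its underside, z up.

How it is judged:
By the outcome, as a careful person would: the job done as asked, in the order asked, and still so for the second after the job is handed in, with the robot touching nothing.
It also fails if it takes over 61 s, if anything falls off the work surface, if the arm or the gripper's body presses on something with over 40 N, if the wrist force passes 120 N, or if a joint passes its speed limit or range.

## Working session

There is one attempt and no reset: what is moved stays moved. The work goes in short steps, Python scripts to look and compute and a tool call to move; the robot and the scene stay as the last step left them, time stands still between calls to the robot, and variables do not carry over. Pictures are saved under pics/ and viewed, at most 10 in all, crops included, and the job is handed in when it is done.

Besides the shell and the picture viewer there is one more tool, called after ">>>" as name(argument=value, ...), one argument or row to a line, values as JSON. arm_command: Moves the arm, as the interface text tells. Its arguments: {"type":"object","properties":{"plan":{"type":"array"},"squeeze":{"type":"number"}},"required":["plan"]}

```bash
mkdir -p pics; cat > h.py <<'E'
import numpy as np, cv2
from workcell import get_obs, grab_frame
def grab(name,save=None):
    f=grab_frame(name)
    if save: cv2.imwrite('pics/'+save,f['color'][:,:,::-1])
    return f
def world(f,mask=None):
    "world xyz for every pixel from depth"
    h,w=f['depth'].shape
    u,v=np.meshgrid(np.arange(w),np.arange(h))
    K=np.array([[f['fx'],0,f['cx']],[0,f['fy'],f['cy']],[0,0,1.]])
    p=cv2.undistortPoints(np.stack([u,v],-1).reshape(-1,1,2).astype(np.float64),K,np.array([f['k1'],0,0,0.])).reshape(h,w,2)
    R,_=cv2.Rodrigues(np.array(f['rvec'],float)); t=np.array(f['tvec'],float)
    d=f['depth'][...,None]
    c=np.concatenate([p*d,d],-1)
    return (c-t)@R, p, R, t
E
python3 - <<'E'
from h import *
o=get_obs();print({k:np.round(v,3) for k,v in o.items()})
fs=[grab(n,n+'0.png') for n in('top','side')]
im=np.vstack([f['color'] for f in fs]);cv2.imwrite('pics/a.png',cv2.resize(im,(480,600))[:,:,::-1])
for f in fs:
    R,_=cv2.Rodrigues(np.array(f['rvec'],float));print(f['fx'],f['k1'],-R.T@np.array(f['tvec']),(f['depth']==0).mean())
E
```

```text
{'t': np.float64(0.0), 'qpos': array([-1.167,  0.265,  1.605, -0.   ,  1.274, -0.037]), 'joint_velocities': array([-0.001,  0.   , -0.   ,  0.001, -0.   , -0.001]), 'joint_torque': array([ 1.0000e-03, -5.0211e+01, -3.5687e+01,  7.3000e-02,  2.9000e-02,
       -0.0000e+00]), 'tcp_pos': array([ 0.288, -0.61 ,  0.237]), 'tcp_rot': array([-0.001,  0.976,  0.219, -0.   ]), 'contact_force': array([-0.356, -1.687,  0.527]), 'ft_torque': array([ 0.001, -0.004, -0.034]), 'grip_force': np.float64(0.0), 'gripper_width': np.float64(0.088)}
413.8571034673348 0.006149018431038822 [0.38644517 0.03845553 1.1078642 ] 0.004078125
520.7218285177985 0.0534958989566864 [0.34914347 0.89128045 0.81791764] 0.0038984375
```

View pics/top0.png

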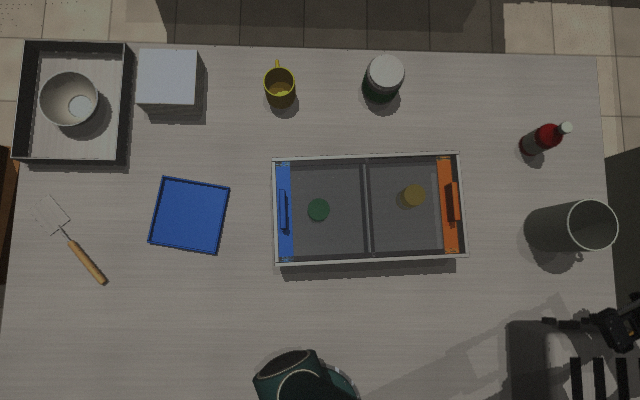

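View pics/side0.png

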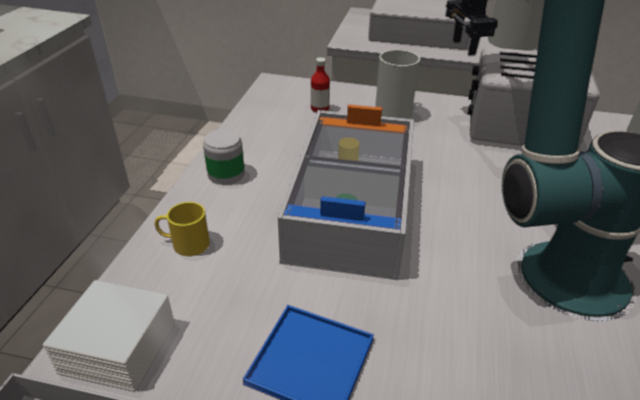

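Top view: robot at the bottom, left is +y. The orange door, with its handle at (453,202), covers the mustard at (414,196). The relish is at (318,210), the blue handle at (284,212) and the tray at (189,215). The side view agrees. Next I'll measure these.

```bash
cat > m.py <<'E'
from h import *
from scipy.optimize import least_squares
def masks(f):
    hsv=cv2.cvtColor(f['color'],cv2.COLOR_RGB2HSV).astype(int);H,S,V=hsv[...,0],hsv[...,1],hsv[...,2]
    return {'orange':(H>4)&(H<16)&(S>170)&(V>80),'blue':(H>100)&(H<118)&(S>150)&(V>40),'yellow':(H>17)&(H<33)&(S>70)&(V>60),'green':(H>50)&(H<85)&(S>60)}
if __name__=='__main__':
    for n in('top','side'):
        f=grab(n);W,p,R,t=world(f);M=masks(f)
        print(n)
        def rep(name,m):
            m=m&(f['depth']>0)
            P=W[m]
            if len(P)<5: print(name,len(P));return
            v,u=np.nonzero(m)
            r=cv2.minAreaRect((P[:,:2]*1000).astype(np.float32))
            print(name,len(P),'px',u.mean().round(1),v.mean().round(1),'med',np.median(P,0).round(4),'rect',np.round(r[0],1),np.round(r[1],1),round(r[2],1),'z',np.percentile(P[:,2],[2,98]).round(3))
        Z=W[...,2]; inC=(W[...,0]>.3)&(W[...,0]<.8)
        rep('orange hi',M['orange']&(Z>.15)); rep('orange lo',M['orange']&(Z<.15)&(Z>.1))
        rep('blue hi',M['blue']&(Z>.15)); rep('blue lo',M['blue']&(Z<.15)&(Z>.1))
        rep('tray',M['blue']&(Z<.04))
        near=inC&(W[...,1]>-.4)&(W[...,1]<.25)
        rep('yellow',M['yellow']&near&(Z<.2)&(W[...,0]<.66)); rep('green',M['green']&near&(W[...,0]<.66))
        body=near&(Z>.09)&(Z<.2)&(W[...,0]<.66)&(W[...,0]>.33)
        if n=='top': rep('case all z>.09',body); rep('walls',body&(Z>.128)&(Z<.14)&~M['blue'])
E
python3 m.py
```

```text
top
orange hi 202 px 455.2 200.5 med [ 0.5171 -0.3067  0.1779] rect [ 518.6 -307.1] [86.3 13.8] 3.5 z [0.174 0.181]
orange lo 852 px 446.1 205.5 med [ 0.5089 -0.3014  0.1263] rect [ 514.4 -305.9] [227.5  34. ] 3.7 z [0.123 0.13 ]
blue hi 231 px 282.0 208.3 med [0.4935 0.0891 0.1776] rect [493.4  89.1] [89.2 13.1] 4.2 z [0.174 0.181]
blue lo 857 px 284.3 211.1 med [0.4897 0.0851 0.1344] rect [491.6  86.6] [232.7  32.3] 3.6 z [0.131 0.138]
tray 4341 px 188.9 215.5 med [0.4893 0.3435 0.0051] rect [492.3 342.6] [178.3 178.3] 80.9 z [0.001 0.019]
yellow 456 px 413.6 195.1 med [ 0.535  -0.2233  0.1263] rect [ 507.7 -252.7] [240.4 136.4] 9.5 z [0.122 0.13 ]
green 367 px 318.1 209.1 med [0.498  0.0064 0.1338] rect [497.1   5.3] [50.5 49.8] 0.9 z [0.13  0.137]
case all z>.09 20634 px 367.9 207.9 med [ 0.5025 -0.1122  0.1323] rect [ 506.4 -115.5] [260.5 460.1] 3.6 z [0.122 0.176]
walls 11937 px 345.9 208.8 med [ 0.499  -0.0412  0.1337] rect [ 506.4 -115.5] [260.5 460.1] 3.6 z [0.128 0.137]
side
orange hi 306 px 364.4 111.4 med [ 0.5136 -0.3001  0.1643] rect [ 514.1 -300.7] [83.8 16.8] 4.6 z [0.151 0.176]
orange lo 642 px 363.2 123.0 med [ 0.5159 -0.3001  0.1247] rect [ 518.9 -307.5] [217.7  48.2] 2.7 z [0.121 0.149]
blue hi 590 px 342.4 205.5 med [0.4893 0.0957 0.1672] rect [490.6  90.6] [87.6 19. ] 3.5 z [0.151 0.178]
blue lo 1001 px 341.7 216.3 med [0.4901 0.0945 0.1328] rect [492.5  66.1] [231.8  76.9] 3.7 z [0.13  0.149]
tray 8186 px 309.2 358.3 med [0.4946 0.3439 0.0041] rect [489.2 345.8] [179.6 177.9] 80.8 z [0.001 0.017]
yellow 408 px 348.4 148.7 med [ 0.5298 -0.1793  0.1233] rect [ 529.8 -179. ] [ 47.7 105.1] 10.6 z [0.121 0.126]
green 62 px 346.1 196.0 med [0.4957 0.0192 0.1316] rect [495.8  17. ] [38.9 18.3] 5.3 z [0.129 0.135]
```

>>> arm_command(
  plan=[
    {"claw": 1, "travel": [0, 0.04, 0.03], "delta_rot": [0, 0, -0.1]},
    {"claw": 1, "travel": [0.01, 0.09, 0.03], "delta_rot": [0, 0, -0.2]},
    {"claw": 1, "travel": [0.03, 0.135, 0.03], "delta_rot": [0, 0, -0.3]},
    {"claw": 1, "travel": [0.06, 0.175, 0.03], "delta_rot": [0, 0, -0.379]},
    {"claw": 1, "travel": [0.09, 0.215, 0.03], "delta_rot": [0, 0, -0.379]},
  ],
  squeeze=15,
)

```text
t: 0.7
tcp_pos: [0.3781, -0.394, 0.2688]
tcp_rot: [0.0, 1.0, 0.029, 0.0]
contact_force: [0.8, -0.4, -0.6]
gripper_width: 0.0883
grip_force: 0.0
```

>>> arm_command(
  plan=[
    {"claw": 1, "travel": [0.035, 0.022, 0], "delta_rot": [0, 0, 0]},
    {"claw": 1, "travel": [0.07, 0.044, 0], "delta_rot": [0, 0, 0]},
    {"claw": 1, "travel": [0.105, 0.066, -0.01], "delta_rot": [0, 0, 0]},
    {"claw": 1, "travel": [0.14, 0.088, -0.03], "delta_rot": [0, 0, 0]},
    {"claw": 1, "travel": [0.14, 0.088, -0.03], "delta_rot": [0, 0, 0]},
  ],
)

```text
t: 1.2
tcp_pos: [0.5198, -0.3038, 0.2354]
tcp_rot: [-0.002, 0.999, 0.033, -0.001]
contact_force: [-1.2, 0.5, 0.0]
gripper_width: 0.0886
grip_force: 0.0
```

```bash
python3 - <<'E'
from m import *
o=get_obs();print(o['t'],o['tcp_pos'],o['tcp_rot'],o['contact_force'])
f=grab('wrist','w1.png');W,p,R,t=world(f);M=masks(f)
for k in('orange','yellow'):
    for lo,hi in((.15,.2),(.1,.15)):
        m=M[k]&(f['depth']>0)&(W[...,2]>lo)&(W[...,2]<hi);P=W[m]
        if len(P)>20:
            r=cv2.minAreaRect((P[:,:2]*1000).astype(np.float32));print(k,lo,len(P),np.median(P,0).round(4),np.round(r[0],1),np.round(r[1],1),r[2],np.percentile(P[:,2],[2,50,98]))
E
```

```text
1.2 [ 0.51977122 -0.30377614  0.23535476] [-0.00198288  0.99944762  0.03314705 -0.00134006] [-1.21137713  0.50893175  0.0439643 ]
orange 0.15 1802 [ 0.5093 -0.3085  0.1777] [ 515.7 -307.8] [89.6 13.9] 3.8292269706726074 [0.16386109 0.17767641 0.17912009]
orange 0.1 2094 [ 0.4852 -0.2998  0.1265] [ 515.1 -305.7] [238.4  33.4] 3.3770179748535156 [0.12508529 0.12645787 0.13154295]
yellow 0.1 6128 [ 0.5651 -0.2612  0.1262] [ 573.3 -274.5] [ 67.7 151.8] 48.5028076171875 [0.1247292  0.126199   0.12769016]
```

View pics/w1.png

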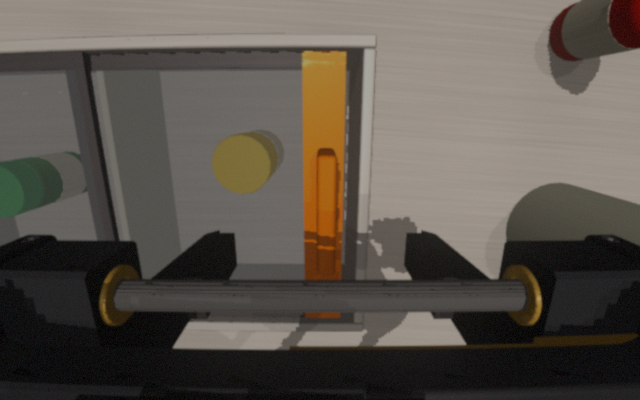

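The wrist view shows the orange bar centred between the fingers at (325,205), with the mustard lid at (243,162). I'll descend and grip the bar.

>>> arm_command(
  plan=[
    {"claw": 1, "travel": [-0.001, -0.001, -0.045], "delta_rot": [0, 0, 0]},
    {"claw": 1, "travel": [-0.001, -0.001, -0.085], "delta_rot": [0, 0, 0]},
    {"claw": 1, "travel": [-0.001, -0.001, -0.085], "delta_rot": [0, 0, 0]},
    {"claw": -1, "travel": [-0.001, -0.001, -0.085], "delta_rot": [0, 0, 0]},
    {"claw": -1, "travel": [-0.001, -0.001, -0.085], "delta_rot": [0, 0, 0]},
  ],
  squeeze=15,
)

```text
t: 1.75
tcp_pos: [0.5179, -0.3102, 0.1566]
tcp_rot: [0.001, 1.0, 0.03, 0.002]
contact_force: [0.2, 0.0, 0.3]
gripper_width: 0.0741
grip_force: 0.0
```

>>> arm_command(
  plan=[
    {"claw": -1, "travel": [0, 0, 0], "delta_rot": [0, 0, 0]},
    {"claw": -1, "travel": [0, 0, 0], "delta_rot": [0, 0, 0]},
    {"claw": -1, "travel": [0, 0, 0], "delta_rot": [0, 0, 0]},
    {"claw": -1, "travel": [0, 0, 0], "delta_rot": [0, 0, 0]},
  ],
)

```text
t: 2.15
tcp_pos: [0.5171, -0.3088, 0.1544]
tcp_rot: [0.0, 1.0, 0.031, 0.0]
contact_force: [-0.1, 0.1, 0.7]
gripper_width: 0.0426
grip_force: 0.0
```

>>> arm_command(
  plan=[
    {"claw": -1, "travel": [0, 0, -0.007], "delta_rot": [0, 0, 0]},
    {"claw": -1, "travel": [0, 0, -0.007], "delta_rot": [0, 0, 0]},
    {"claw": -1, "travel": [0, 0, -0.007], "delta_rot": [0, 0, 0]},
    {"claw": -1, "travel": [0, 0, -0.007], "delta_rot": [0, 0, 0]},
    {"claw": -1, "travel": [0, 0, -0.007], "delta_rot": [0, 0, 0]},
  ],
)

```text
t: 2.65
tcp_pos: [0.5166, -0.3084, 0.1462]
tcp_rot: [-0.0, 1.0, 0.031, -0.0]
contact_force: [0.3, 0.0, -3.3]
gripper_width: 0.0137
grip_force: 15.0
```

Gripped at 13.7 mm. Now I'll slide along the case's +y.

>>> arm_command(
  plan=[
    {"claw": -1, "travel": [-0.001, 0.015, 0], "delta_rot": [0, 0, 0]},
    {"claw": -1, "travel": [-0.0025, 0.04, 0], "delta_rot": [0, 0, 0]},
    {"claw": -1, "travel": [-0.004, 0.065, 0], "delta_rot": [0, 0, 0]},
    {"claw": -1, "travel": [-0.0057, 0.09, 0], "delta_rot": [0, 0, 0]},
    {"claw": -1, "travel": [-0.0072, 0.115, 0], "delta_rot": [0, 0, 0]},
  ],
)

```text
t: 3.15
tcp_pos: [0.5093, -0.1926, 0.1462]
tcp_rot: [0.0, 1.0, 0.031, 0.0]
contact_force: [2.5, -2.3, -5.0]
gripper_width: 0.0137
grip_force: 15.0
```

>>> arm_command(
  plan=[
    {"claw": -1, "travel": [-0.0013, 0.02, 0], "delta_rot": [0, 0, 0]},
    {"claw": -1, "travel": [-0.0025, 0.04, 0], "delta_rot": [0, 0, 0]},
    {"claw": -1, "travel": [-0.0032, 0.05, 0], "delta_rot": [0, 0, 0]},
    {"claw": -1, "travel": [-0.0034, 0.055, 0], "delta_rot": [0, 0, 0]},
    {"claw": -1, "travel": [-0.0036, 0.057, 0], "delta_rot": [0, 0, 0]},
  ],
)

```text
t: 3.65
tcp_pos: [0.5058, -0.1362, 0.1462]
tcp_rot: [-0.0, 1.0, 0.031, -0.0]
contact_force: [1.8, -2.1, -7.9]
gripper_width: 0.0142
grip_force: 15.0
```

Now I'll ease on to the stop.

>>> arm_command(
  plan=[
    {"claw": -1, "travel": [-0.0001, 0.002, 0], "delta_rot": [0, 0, 0]},
    {"claw": -1, "travel": [-0.0002, 0.003, 0], "delta_rot": [0, 0, 0]},
    {"claw": -1, "travel": [-0.0002, 0.003, 0], "delta_rot": [0, 0, 0]},
  ],
)

```text
t: 3.95
tcp_pos: [0.5057, -0.1356, 0.1462]
tcp_rot: [0.001, 1.0, 0.031, -0.0]
contact_force: [2.8, -7.5, -8.9]
gripper_width: 0.0141
grip_force: 15.0
```

>>> arm_command(
  plan=[
    {"claw": 1, "travel": [0, -0.003, 0], "delta_rot": [0, 0, 0]},
    {"claw": 1, "travel": [0, -0.003, 0], "delta_rot": [0, 0, 0]},
    {"claw": 1, "travel": [0, -0.003, 0], "delta_rot": [0, 0, 0]},
    {"claw": 1, "travel": [0, -0.003, 0.045], "delta_rot": [0, 0, 0]},
    {"claw": 1, "travel": [0, -0.003, 0.09], "delta_rot": [0, 0, 0]},
  ],
)

```text
t: 4.45
tcp_pos: [0.5045, -0.1361, 0.2364]
tcp_rot: [-0.001, 1.0, 0.031, -0.002]
contact_force: [0.8, 0.5, 0.7]
gripper_width: 0.0518
grip_force: 0.0
```

>>> arm_command(
  plan=[
    {"claw": 1, "travel": [0, -0.04, 0.03], "delta_rot": [0, 0, 0.14]},
    {"claw": 1, "travel": [0, -0.08, 0.04], "delta_rot": [0, 0, 0.28]},
    {"claw": 1, "travel": [0.005, -0.12, 0.04], "delta_rot": [0, 0, 0.42]},
    {"claw": 1, "travel": [0.01, -0.16, 0.04], "delta_rot": [0, 0, 0.56]},
    {"claw": 1, "travel": [0.02, -0.2, 0.04], "delta_rot": [0, 0, 0.7]},
  ],
)

```text
t: 4.95
tcp_pos: [0.5258, -0.3382, 0.2779]
tcp_rot: [0.0, 0.927, 0.374, 0.001]
contact_force: [0.5, 0.1, 0.3]
gripper_width: 0.088
grip_force: 0.0
```

>>> arm_command(
  plan=[
    {"claw": 1, "travel": [0, 0, 0], "delta_rot": [0, 0, 0.145]},
    {"claw": 1, "travel": [0, 0, 0], "delta_rot": [0, 0, 0.29]},
    {"claw": 1, "travel": [0, 0, 0], "delta_rot": [0, 0, 0.435]},
    {"claw": 1, "travel": [0, 0, 0], "delta_rot": [0, 0, 0.58]},
    {"claw": 1, "travel": [0, 0, 0], "delta_rot": [0, 0, 0.725]},
  ],
)

```text
t: 5.45
tcp_pos: [0.526, -0.3366, 0.2772]
tcp_rot: [0.0, 0.734, 0.679, 0.0]
contact_force: [0.2, -0.3, 0.4]
gripper_width: 0.0881
grip_force: 0.0
```

>>> arm_command(
  plan=[
    {"claw": 1, "travel": [0, 0, 0], "delta_rot": [0, 0, 0.146]},
    {"claw": 1, "travel": [0, 0, 0], "delta_rot": [0, 0, 0.146]},
  ],
)

```text
t: 5.65
tcp_pos: [0.526, -0.3366, 0.2772]
tcp_rot: [0.0, 0.685, 0.729, 0.0]
contact_force: [-0.3, 0.1, 1.0]
gripper_width: 0.0883
grip_force: 0.0
```

```bash
python3 - <<'E'
from m import *
o=get_obs();print(o['t'],o['tcp_pos'],o['tcp_rot'],o['contact_force'])
for n in('top','side','wrist'):
    f=grab(n,n+'2.png');W,p,R,t=world(f);M=masks(f);X,Y,Z=W[...,0],W[...,1],W[...,2]
    near=(f['depth']>0)&(X>.35)&(X<.64)&(Y>-.4)&(Y<.2)
    for k,lo,hi in(('yellow',.09,.12),('yellow',0,.2),('orange',.15,.2),('blue',.15,.2),('green',.12,.14)):
        P=W[M[k]&near&(Z>lo)&(Z<hi)]
        if len(P)>20:
            r=cv2.minAreaRect((P[:,:2]*1000).astype(np.float32));print(n,k,lo,len(P),np.median(P,0).round(4),np.round(r[0],1),np.round(r[1],1),round(r[2],1),np.percentile(P[:,2],[2,98]).round(4))
E
```

```text
5.65 [ 0.52599428 -0.33655399  0.27716444] [1.50763872e-04 6.84727462e-01 7.28799183e-01 1.76830277e-04] [-0.27838224  0.1111501   0.96036141]
top yellow 0.09 370 [ 0.5412 -0.2295  0.112 ] [ 540.8 -230.1] [53.3 51.2] 49.1 [0.1077 0.1158]
top yellow 0 446 [ 0.5416 -0.2269  0.1121] [ 510.6 -206.4] [237.  167.5] 3.3 [0.0125 0.1274]
top orange 0.15 167 [ 0.5023 -0.1356  0.1779] [ 507.4 -134.8] [87.7 12.8] 3.7 [0.1743 0.1815]
top blue 0.15 227 [0.4921 0.0891 0.1775] [494.2  89.3] [87.2 13.3] 2.7 [0.1735 0.181 ]
top green 0.12 80 [0.4967 0.0044 0.1341] [498.7   6.7] [39.4 46.9] 22.7 [0.1311 0.137 ]
side yellow 0.09 24 [ 0.5404 -0.249   0.1091] [ 540.1 -249.4] [12.5 34.4] 81.7 [0.1067 0.1116]
side yellow 0 51 [ 0.5453 -0.253   0.1071] [ 534.3 -237.5] [ 41.4 206.5] 11.9 [0.0585 0.1763]
side orange 0.15 418 [ 0.505  -0.1284  0.1665] [ 504.1 -131.6] [87.1 19.8] 6.4 [0.1508 0.177 ]
side blue 0.15 584 [0.4896 0.0958 0.1675] [490.6  91.5] [87.2 17.8] 4.0 [0.1507 0.1772]
wrist yellow 0.09 2524 [ 0.5382 -0.2302  0.112 ] [ 538.4 -230.6] [52.1 52.6] 48.8 [0.11   0.1136]
wrist yellow 0 2633 [ 0.5378 -0.2306  0.1119] [ 543.7 -223.7] [70.9 66.2] 2.6 [0.0621 0.1136]
```

View pics/wrist2.png

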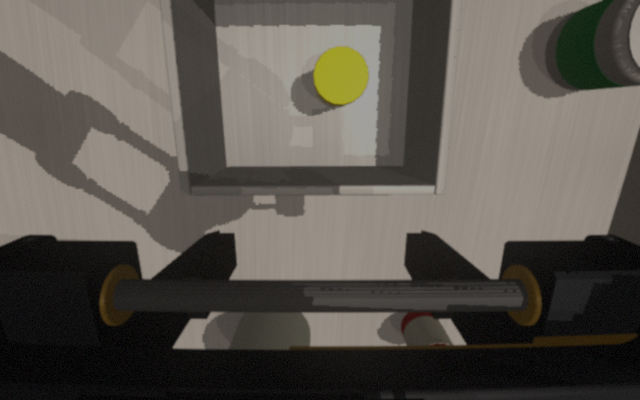

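The compartment is open. The mustard lid is at (341,75) in the wrist view, which puts the jar at about (0.539, -0.230) with its top at 0.112. The orange handle is at case y of about -0.02, which is the stop. I'll go over the jar and down.

>>> arm_command(
  plan=[
    {"claw": 1, "travel": [0.005, 0.04, 0], "delta_rot": [0, 0, 0]},
    {"claw": 1, "travel": [0.01, 0.08, 0], "delta_rot": [0, 0, 0]},
    {"claw": 1, "travel": [0.013, 0.106, -0.02], "delta_rot": [0, 0, 0]},
    {"claw": 1, "travel": [0.013, 0.106, -0.06], "delta_rot": [0, 0, 0]},
    {"claw": 1, "travel": [0.013, 0.106, -0.1], "delta_rot": [0, 0, 0]},
  ],
)

```text
t: 6.3
tcp_pos: [0.5401, -0.2299, 0.1774]
tcp_rot: [0.002, 0.685, 0.728, 0.001]
contact_force: [-0.8, 0.2, -0.8]
gripper_width: 0.0881
grip_force: 0.0
```

>>> arm_command(
  plan=[
    {"claw": 1, "travel": [0, 0, -0.03], "delta_rot": [0, 0, 0]},
    {"claw": 1, "travel": [0, 0, -0.06], "delta_rot": [0, 0, 0]},
    {"claw": 1, "travel": [0, 0, -0.08], "delta_rot": [0, 0, 0]},
    {"claw": 1, "travel": [0, 0, -0.095], "delta_rot": [0, 0, 0]},
    {"claw": -1, "travel": [0, 0, -0.095], "delta_rot": [0, 0, 0]},
  ],
  squeeze=20,
)

```text
t: 6.8
tcp_pos: [0.5373, -0.2299, 0.0794]
tcp_rot: [-0.002, 0.685, 0.728, -0.001]
contact_force: [0.3, -0.5, 0.9]
gripper_width: 0.0822
grip_force: 0.0
```

>>> arm_command(
  plan=[
    {"claw": -1, "travel": [0, 0, 0], "delta_rot": [0, 0, 0]},
    {"claw": -1, "travel": [0, 0, 0], "delta_rot": [0, 0, 0]},
    {"claw": -1, "travel": [0, 0, 0], "delta_rot": [0, 0, 0]},
    {"claw": -1, "travel": [0, 0, 0], "delta_rot": [0, 0, 0]},
  ],
)

```text
t: 7.2
tcp_pos: [0.5398, -0.2311, 0.0831]
tcp_rot: [0.001, 0.685, 0.729, 0.0]
contact_force: [-1.2, -0.2, 2.2]
gripper_width: 0.0534
grip_force: 20.0
```

>>> arm_command(
  plan=[
    {"claw": -1, "travel": [0, 0, 0.015], "delta_rot": [0, 0, 0]},
    {"claw": -1, "travel": [0, 0, 0.045], "delta_rot": [0, 0, 0]},
    {"claw": -1, "travel": [0, 0, 0.08], "delta_rot": [0, 0, 0]},
    {"claw": -1, "travel": [0, 0, 0.115], "delta_rot": [0, 0, 0]},
    {"claw": -1, "travel": [0, 0, 0.15], "delta_rot": [0, 0, 0]},
  ],
  squeeze=25,
)

```text
t: 7.7
tcp_pos: [0.5384, -0.2304, 0.2338]
tcp_rot: [-0.0, 0.685, 0.729, 0.0]
contact_force: [0.4, -0.9, -2.2]
gripper_width: 0.0534
grip_force: 25.0
```

>>> arm_command(
  plan=[
    {"claw": -1, "travel": [0, 0, 0.03], "delta_rot": [0, 0, 0]},
    {"claw": -1, "travel": [0, 0, 0.055], "delta_rot": [0, 0, 0]},
    {"claw": -1, "travel": [-0.001, 0.015, 0.065], "delta_rot": [0, 0, 0]},
    {"claw": -1, "travel": [-0.003, 0.04, 0.065], "delta_rot": [0, 0, 0]},
    {"claw": -1, "travel": [-0.007, 0.075, 0.065], "delta_rot": [0, 0, 0]},
  ],
)

```text
t: 8.2
tcp_pos: [0.5314, -0.1548, 0.2967]
tcp_rot: [-0.0, 0.686, 0.728, 0.0]
contact_force: [0.8, 1.0, -2.4]
gripper_width: 0.0533
grip_force: 25.0
```

The jar is held: -2.4 N matches 0.25 kg. Remaining to the tray: (-0.041, +0.50).

>>> arm_command(
  plan=[
    {"claw": -1, "travel": [-0.003, 0.035, 0], "delta_rot": [0, 0, 0]},
    {"claw": -1, "travel": [-0.006, 0.07, 0], "delta_rot": [0, 0, 0]},
    {"claw": -1, "travel": [-0.009, 0.105, 0], "delta_rot": [0, 0, 0]},
    {"claw": -1, "travel": [-0.012, 0.14, 0], "delta_rot": [0, 0, 0]},
    {"claw": -1, "travel": [-0.015, 0.175, 0], "delta_rot": [0, 0, 0]},
  ],
)

```text
t: 8.7
tcp_pos: [0.5152, 0.0217, 0.2959]
tcp_rot: [-0.001, 0.685, 0.729, -0.0]
contact_force: [-0.1, 0.1, -1.7]
gripper_width: 0.0535
grip_force: 25.0
```

>>> arm_command(
  plan=[
    {"claw": -1, "travel": [-0.003, 0.035, 0], "delta_rot": [0, 0, 0]},
    {"claw": -1, "travel": [-0.006, 0.07, 0], "delta_rot": [0, 0, 0]},
    {"claw": -1, "travel": [-0.009, 0.105, 0], "delta_rot": [0, 0, 0]},
    {"claw": -1, "travel": [-0.012, 0.14, 0], "delta_rot": [0, 0, 0]},
    {"claw": -1, "travel": [-0.015, 0.175, 0], "delta_rot": [0, 0, 0]},
  ],
)

```text
t: 9.2
tcp_pos: [0.4999, 0.1963, 0.2959]
tcp_rot: [-0.001, 0.685, 0.729, -0.001]
contact_force: [0.5, -0.1, -1.6]
gripper_width: 0.0533
grip_force: 25.0
```

>>> arm_command(
  plan=[
    {"claw": -1, "travel": [-0.003, 0.035, 0], "delta_rot": [0, 0, 0]},
    {"claw": -1, "travel": [-0.006, 0.07, 0], "delta_rot": [0, 0, 0]},
    {"claw": -1, "travel": [-0.009, 0.105, 0], "delta_rot": [0, 0, 0]},
    {"claw": -1, "travel": [-0.01, 0.13, 0], "delta_rot": [0, 0, 0]},
    {"claw": -1, "travel": [-0.011, 0.148, 0], "delta_rot": [0, 0, 0]},
  ],
)

```text
t: 9.7
tcp_pos: [0.489, 0.3443, 0.2957]
tcp_rot: [-0.001, 0.684, 0.729, -0.001]
contact_force: [-0.4, 0.6, -1.5]
gripper_width: 0.0534
grip_force: 25.0
```

>>> arm_command(
  plan=[
    {"claw": -1, "travel": [0, 0, -0.03], "delta_rot": [0, 0, 0]},
    {"claw": -1, "travel": [0, 0, -0.065], "delta_rot": [0, 0, 0]},
    {"claw": -1, "travel": [0, 0, -0.1], "delta_rot": [0, 0, 0]},
    {"claw": -1, "travel": [0, 0, -0.13], "delta_rot": [0, 0, 0]},
    {"claw": -1, "travel": [0, 0, -0.15], "delta_rot": [0, 0, 0]},
  ],
)

```text
t: 10.2
tcp_pos: [0.4885, 0.3412, 0.1433]
tcp_rot: [-0.001, 0.685, 0.729, -0.003]
contact_force: [0.1, -0.1, -2.0]
gripper_width: 0.0537
grip_force: 25.0
```

```bash
python3 - <<'E'
from m import *
o=get_obs();print(o['t'],o['tcp_pos'],o['tcp_rot'],o['contact_force'])
f=grab('side','side3.png');W,p,R,t=world(f);M=masks(f);X,Y,Z=W[...,0],W[...,1],W[...,2]
P=W[M['yellow']&(f['depth']>0)&(X<.6)&(X>.4)&(Y>.2)&(Y<.5)]
print(len(P),np.median(P,0),np.percentile(P[:,2],[1,99]))
g=f['depth']>0
J=W[g&(abs(X-.49)<.035)&(abs(Y-.344)<.04)&(Z>.01)&(Z<.15)];print('jar z range',np.percentile(J[:,2],[1,50,99]))
E
```

```text
10.2 [0.48850887 0.34117489 0.14329527] [-6.46947349e-04  6.84932425e-01  7.28601838e-01 -2.55276273e-03] [ 0.10125545 -0.12166228 -1.99758568]
1343 [0.48324389 0.35918455 0.16785817] [0.07661882 0.23767792]
jar z range [0.0753935  0.11632878 0.14854741]
```

View pics/side3.png

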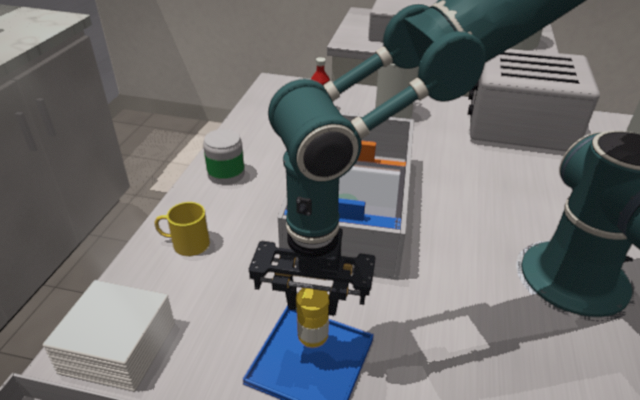

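The side view shows the jar held upright over the tray at (313,318), with its bottom at about 0.075. I'll lower it gently about 70 mm to the tray floor.

>>> arm_command(
  plan=[
    {"claw": -1, "travel": [0, 0, -0.025], "delta_rot": [0, 0, 0]},
    {"claw": -1, "travel": [0, 0, -0.045], "delta_rot": [0, 0, 0]},
    {"claw": -1, "travel": [0, 0, -0.057], "delta_rot": [0, 0, 0]},
    {"claw": -1, "travel": [0, 0, -0.062], "delta_rot": [0, 0, 0]},
    {"claw": -1, "travel": [0, 0, -0.064], "delta_rot": [0, 0, 0]},
  ],
)

```text
t: 10.75
tcp_pos: [0.4908, 0.3424, 0.0828]
tcp_rot: [-0.0, 0.685, 0.729, -0.0]
contact_force: [0.6, -0.9, -2.6]
gripper_width: 0.0533
grip_force: 25.0
```

>>> arm_command(
  plan=[
    {"claw": -1, "travel": [0, 0, -0.0015], "delta_rot": [0, 0, 0]},
    {"claw": -1, "travel": [0, 0, -0.003], "delta_rot": [0, 0, 0]},
    {"claw": -1, "travel": [0, 0, -0.004], "delta_rot": [0, 0, 0]},
    {"claw": -1, "travel": [0, 0, -0.004], "delta_rot": [0, 0, 0]},
  ],
)

```text
t: 11.15
tcp_pos: [0.4911, 0.3425, 0.0791]
tcp_rot: [0.0, 0.685, 0.729, 0.0]
contact_force: [-0.5, 0.0, -2.4]
gripper_width: 0.0534
grip_force: 25.0
```

>>> arm_command(
  plan=[
    {"claw": -1, "travel": [0, 0, -0.001], "delta_rot": [0, 0, 0]},
    {"claw": -1, "travel": [0, 0, -0.002], "delta_rot": [0, 0, 0]},
    {"claw": -1, "travel": [0, 0, -0.0025], "delta_rot": [0, 0, 0]},
    {"claw": -1, "travel": [0, 0, -0.0025], "delta_rot": [0, 0, 0]},
  ],
)

```text
t: 11.55
tcp_pos: [0.4909, 0.3424, 0.0762]
tcp_rot: [-0.0, 0.685, 0.729, 0.0]
contact_force: [0.5, -0.5, -2.1]
gripper_width: 0.0534
grip_force: 25.0
```

>>> arm_command(
  plan=[
    {"claw": -1, "travel": [0, 0, -0.0005], "delta_rot": [0, 0, 0]},
    {"claw": -1, "travel": [0, 0, -0.001], "delta_rot": [0, 0, 0]},
    {"claw": -1, "travel": [0, 0, -0.001], "delta_rot": [0, 0, 0]},
  ],
)

```text
t: 11.85
tcp_pos: [0.4909, 0.3426, 0.0762]
tcp_rot: [-0.0, 0.685, 0.729, 0.0]
contact_force: [-1.7, -0.8, 5.2]
gripper_width: 0.0533
grip_force: 25.0
```

Contact: the force has gone from -2 to +5 N. I'll release slowly and rise.

>>> arm_command(
  plan=[
    {"claw": -0.1, "travel": [0, 0, 0.0005], "delta_rot": [0, 0, 0]},
    {"claw": 0.4, "travel": [0, 0, 0.0005], "delta_rot": [0, 0, 0]},
    {"claw": 1, "travel": [0, 0, 0.0005], "delta_rot": [0, 0, 0]},
    {"claw": 1, "travel": [0, 0, 0.0005], "delta_rot": [0, 0, 0]},
    {"claw": 1, "travel": [0, 0, 0.0005], "delta_rot": [0, 0, 0]},
  ],
)

```text
t: 12.35
tcp_pos: [0.491, 0.3423, 0.0755]
tcp_rot: [0.0, 0.685, 0.729, -0.0]
contact_force: [0.7, -0.5, 0.7]
gripper_width: 0.0833
grip_force: 0.0
```

>>> arm_command(
  plan=[
    {"claw": 1, "travel": [0, 0, 0.02], "delta_rot": [0, 0, 0]},
    {"claw": 1, "travel": [0, 0, 0.05], "delta_rot": [0, 0, 0]},
    {"claw": 1, "travel": [0, 0, 0.09], "delta_rot": [0, 0, 0]},
    {"claw": 1, "travel": [0, 0, 0.13], "delta_rot": [0, 0, 0]},
    {"claw": 1, "travel": [0, 0, 0.17], "delta_rot": [0, 0, 0]},
  ],
)

```text
t: 12.85
tcp_pos: [0.4907, 0.3422, 0.247]
tcp_rot: [-0.0, 0.685, 0.729, -0.0]
contact_force: [0.3, -0.4, -0.0]
gripper_width: 0.088
grip_force: 0.0
```

```bash
python3 - <<'E'
from m import *
o=get_obs();print(o['t'],o['tcp_pos'],o['contact_force'])
for n in('top','side'):
    f=grab(n,n+'4.png');W,p,R,t=world(f);M=masks(f);X,Y,Z=W[...,0],W[...,1],W[...,2]
    for k,lo,hi,a,b in(('yellow',.02,.2,.2,.5),('orange',.15,.2,-.4,.2),('blue',.15,.2,-.2,.2)):
        P=W[M[k]&(f['depth']>0)&(X>.4)&(X<.6)&(Y>a)&(Y<b)&(Z>lo)&(Z<hi)]
        if len(P)>20:
            r=cv2.minAreaRect((P[:,:2]*1000).astype(np.float32));print(n,k,len(P),np.round(r[0],1),np.round(r[1],1),np.percentile(P[:,2],[2,98]).round(4))
E
```

```text
12.85 [0.49070026 0.3421939  0.24703688] [ 0.27422262 -0.35765593 -0.00195782]
top yellow 379 [491.6 341.6] [51.8 50.7] [0.1011 0.1085]
top orange 154 [ 507.4 -134.9] [87.8 12.6] [0.1744 0.1813]
top blue 226 [493.4  89.1] [89.4 12.9] [0.1734 0.1809]
side yellow 1112 [489.2 344.1] [51.1 54.2] [0.0564 0.1062]
side orange 417 [ 502.7 -131.1] [84.3 19.2] [0.1507 0.1768]
```

View pics/side4.png

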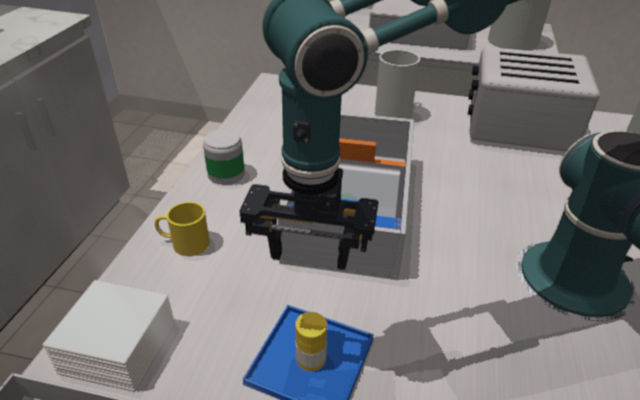

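The side view shows the jar upright and free in the tray at (312,342), lid top at 0.105. The orange door is at its stop and the blue handle is unmoved at its shut position.

```bash
python3 -c "from workcell import job_done;print(job_done())"
```

```text
the job is handed in; nothing more can be done
None
```

The mustard jar stands upright in the blue tray. Its compartment is open with the orange door at the stop, and the blue door is still shut over the untouched relish jar. I handed the job in at about 13 s, and no verdict came back.

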